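Shut the red gas stopcock under its sliding cover

TASK

The gas to the analyser has to be turned off: slide the yellow cover of the stopcock box all the way back on its rails, away from the robot, and then push the red handle round to its stop, a quarter turn clockwise from above, so that the red valve is fully shut. Push with the fingertips only, without taking the cover's ridge or the handle between the fingers. Leave the cover open, and leave the blue handle and the bottle, weight and stamp standing round the box as they are.

Things in the scene. Friction and masses are not known exactly. Their poses are not given: they have to be found in the camera images.
- gas_box: Low grey stopcock box fixed to the worktop, 116 (x) x 208 (y) x 44 mm. Origin: centre of its underside; +x is the way the cover opens (about away from the robot), y left, z up. Walls 6 mm; cavity 104 x 196 mm, its steel floor 12 mm above the worktop. Aluminium rails along both sides at y = +-108 mm, 8 mm wide, up to 52 mm high, from x = -58 to +166 mm.
- cover (a joint): Slide of the yellow cover, m along the box's +x: 0 shut, 0.11 fully open at its stop; starts at 0 to 0.012. About 2 N of friction (plus 8 N per m/s); stays where it is left. Cover 116 x 206 x 6 mm, top face 52 mm above the worktop; it hides both handles until slid back.
- cover_lip (a point): Centre of the black push ridge on the yellow cover: 12 mm thick along the slide, 100 mm long across it, 18 mm high (52 to 70 mm above the worktop). It lies 20 mm to the near (-x) side of the cover's centre and moves with the cover; axes as the box's.
- red_handle (a joint): Turn of the red handle, rad: 0 open (points along the box's -x, towards the robot), 1.57 shut at its stop (points along the box's +y, left); grows clockwise from above; starts at 0 to 0.2. Friction about 0.07 N m; stays where it is left. Its upright turning axis is at x = 15 mm, y = +42 or -42 mm in the box's frame: red and blue may stand in either place.
- red_mid (a point): Point on the red handle's bar (white band there), 34 mm from its turning axis, at half the bar's height, 30 mm above the worktop. Bar 11 mm wide, from 23 to 37 mm above the worktop; free end 46 mm from the axis. Hub 20 mm round, up to 42 mm above the worktop, on a low 28 mm flange. The point's -x axis points from the hub to the free end.
- blue_handle (a joint): Turn of the blue handle, same sense and range as the red one; starts between 0 and 0.2 and must stay as it is.
- blue_mid (a point): The same point on the blue handle, which has the same shape and size without the white band and stands in the other place.
- acid_22_centre (a point): Centre of a loose white dropper bottle with a red cap, 31 mm across, 84 mm tall, standing to the left of the box; not to be disturbed.
- weight_100_centre (a point): Centre of a loose brass weight, 24 mm across, 27 mm tall, standing in front of the box on the robot's side; not to be disturbed.
- stamp_centre (a point): Centre of a loose wooden rubber stamp, 24 x 46 mm, 67 mm tall, standing to the right of the box; not to be disturbed.

How it is judged:
By the outcome, as a careful person would: the job done as asked, in the order asked, and still so for the second after the job is handed in, with the robot touching nothing.
It also fails if it takes over 42 s, if anything falls off the work surface, if the arm or the gripper's body presses on something with over 40 N, if the wrist force passes 120 N, or if a joint passes its speed limit or range.

ROBOT

A 7-joint arm with a two-finger parallel gripper is mounted at the origin on the work surface; the furniture and walls round the work are solid. World frame = base frame: x ahead of the robot, y to its left, z up, the work surface at z = 0. Lengths are in mm, angles in rad, forces in N, time in s.
With the tool pointing down it reaches from about 400 to 900 mm from the base axis. Payload 5.6 kg.
Tool frame: the origin (TCP) lies midway between the tips of the shut fingers; the grasp point (between the pads) lies 19 mm behind it; z points along the fingers, y is the line along which they close (so a half turn about z gives the same grasp; the last joint's range is limited). The gripper opens to 92 mm and grips with 3 to 60 N. Pads are 20 mm wide; open, the fingers measure 128 mm over their backs; the gripper's body (75 mm by 189 mm) begins 69 mm behind the grasp point.
Start: joints at [-1.205, 0.468, -0.012, 1.603, 0.006, 1.071, -0.056], TCP at [258.421, 596.429, 214.592] pointing down, gripper open.
Joint ranges: [-2.53, 2.53], [-0.31, 2.02], [-1.57, 1.55], [0.28, 2.44], [-1.29, 4.43], [0.15, 1.84], [-2.92, 2.92]. Speed limits (rad/s): [2.57, 2.57, 3.14, 3.14, 3.14, 3.14, 3.14].

INTERFACE

Orientations are given as a rotation vector (axis times angle).
In Python, from cell import robot, grip, kin, viewer gives the robot as it stands. Calls block until the motion is done:
- robot.movep(position, orientation): joint-space move of the TCP to a pose.
- robot.servo_line(position, feed=150, rotation=None): straight line of the TCP; rotation=None keeps the orientation; feed is the mean speed in mm/s.
- robot.goto_joints(angles): joint-space move.
- grip(opening, newtons=None): opening from 0.0 (shut) to 1.0 (fully open); newtons is the grip in N (None keeps the last); returns when the fingers have stopped.
- robot.hold(seconds).
- kin.ik(position, orientation): joint angles nearest the present ones, or None.
- robot.observe(): the state.
- viewer.read_camera(name): name is "scene" or "top" or "wrist"; returns the picture (480x640x3 uint8, red, green, blue); there is no depth.
- viewer.camera_info(name): a dict with "camera_matrix" (3x3 intrinsics, pixels), "R" (3x3) and "t" (3): a world point X has camera coordinates R X + t. Camera axes: x right, y down, z forward; pixel columns grow to the right and rows downward; lengths in mm; the calibration is good to about 2 mm. The wrist camera is an equidistant fisheye: a pixel r from the principal point sees the ray r / f radians off the axis. A picture is of the moment at which its call begins: read the wrist's pose just before it. camera_info takes no time and is no camera call; for the wrist camera it gives the pose at the moment of the call.
A pose or a line that the arm cannot do raises robot.IKError and nothing moves.
- robot.job_done(): hands the job in; it is judged then, once.
Trained networks look in the newest picture that a camera, given by its name, has taken for a name from the list of things; names that differ only in an ending like _2 or _b are one class to them, and where a whole thing is asked for, a point or a joint stands for the part that bears it (a point fixed in the world has none). Each returns a list of dicts, best first, with "confidence" (0 to 1); they miss things now and then, are a little off and sometimes report something else, mostly with a low value. They report only what shows in the picture. A call takes as long as a camera call.
- viewer.silhouettes(name, camera): "mask" (480x640 bool, what is visible of it).
- viewer.pinpoint(name, camera): "at" ([x, y, z] in mm, in the coordinates of the camera as it stood for that picture, good to about 4 mm: a listed point, or the origin of a listed thing).
The state is a dict: "t": time; "joints": joint angles; "joint_velocities": joint speeds; "joint_torque": joint torques, N m; "tcp_pos": TCP position; "tcp_rot": TCP orientation; "contact_force": force on the tool from outside, world axes, zero at the start; "wrist_torque": the same for the moment, N m; "grip_width": opening from 0.0 (shut) to 1.0 (fully open); "grip_force": force on a finger pad.
Only numpy, scipy, OpenCV 4.12 (cv2) and the standard library are available. Lean on these libraries where they do the work, as an engineer would, in place of code of your own. Each camera call takes 0.05 s, during which the arm holds its last target. There are 200 camera calls.

## Working session

There is one attempt and no reset: what is moved stays moved. The work goes in short steps, each a Python script; the robot and the scene stay as the last script left them, time stands still between calls to the robot, and variables do not carry over. Pictures are saved under pics/ and viewed, at most 10 in all, crops included, and the job is handed in when it is done.

```bash
mkdir -p pics; ls
cat > h.py <<'E'
import numpy as np, cv2
from cell import robot, grip, kin, viewer
def shot(c,f=None):
    info=viewer.camera_info(c); im=viewer.read_camera(c)
    if f: cv2.imwrite('pics/'+f,im[:,:,::-1])
    return info,im
def world(info,p):
    return np.array(info['R']).T@(np.array(p)-np.array(info['t']))
E
python3 - <<'E'
from h import *
for c in ['top','scene']:
    info,im=shot(c,c+'1.png')
    print(c,np.round(world(info,[0,0,0])),np.array(info['camera_matrix']).round(1).tolist())
    for n in ['gas_box','cover_lip','acid_22_centre','weight_100_centre','stamp_centre','red_mid']:
        for d in viewer.pinpoint(n,c)[:2]: print(n,round(d['confidence'],2),world(info,d['at']).round(1))
o=robot.observe(); print(o['t'],o['tcp_rot'],o['contact_force'])
a=cv2.imread('pics/top1.png');b=cv2.imread('pics/scene1.png')
cv2.imwrite('pics/both1.png',cv2.resize(np.vstack([a,b]),(400*1,600)))
E
```

```text
pics
top [330. 307. 895.] [[502.1, 0.0, 324.8], [0.0, 502.1, 245.7], [0.0, 0.0, 1.0]]
gas_box 0.64 [ 4.209e+02  2.557e+02 -2.000e-01]
cover_lip 0.78 [403.  260.9  62.2]
acid_22_centre 0.76 [419.4 405.1  42.8]
weight_100_centre 0.44 [336.3 286.   15.7]
stamp_centre 0.95 [419.2 101.5  36. ]
scene [-186.  633.  477.] [[522.6, 0.0, 321.4], [0.0, 522.6, 236.5], [0.0, 0.0, 1.0]]
gas_box 0.7 [421.2 261.3  -3.1]
cover_lip 0.71 [403.5 258.6  58.5]
acid_22_centre 0.85 [420.5 408.6  40. ]
weight_100_centre 0.5 [335.9 281.7  12.6]
0.7 [ 6.37722432e-01  3.07610035e+00 -4.52890377e-05] [-0.76521484 -0.22022045 -0.3940144 ]
```

View pics/top1.png

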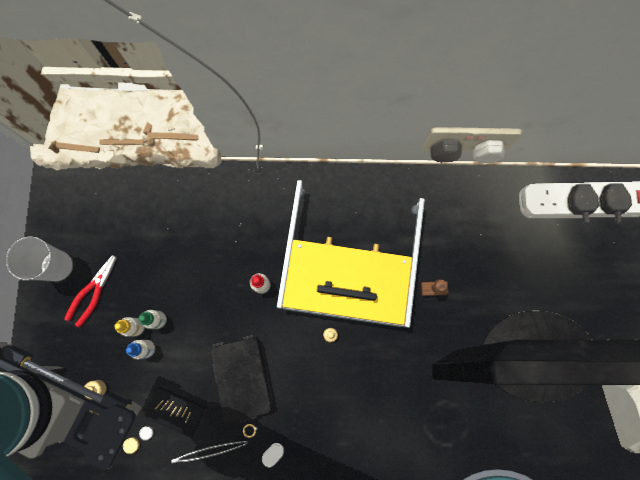

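View pics/scene1.png

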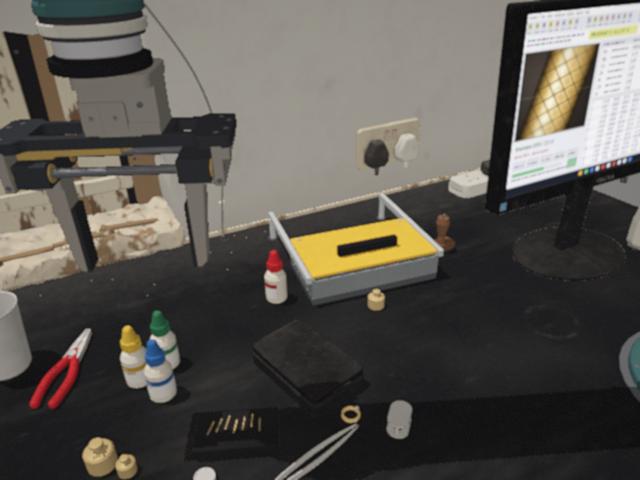

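The top view shows the shut yellow cover with its ridge at about (347,291) and the box turned roughly 8° clockwise. The bottle is at (260,283), the weight at (331,335) and the stamp at (435,288). The scene view agrees, and the space above the box is free. Next I'll fit the pose from the cover's outline and push it open.

```bash
cat >> h.py <<'E'
from scipy.spatial.transform import Rotation as Ro
def down(phi):  # tool x along world angle phi, tool z down
    c,s=np.cos(phi),np.sin(phi)
    return Ro.from_matrix([[c,s,0],[s,-c,0],[0,0,-1]]).as_rotvec()
def plane(info,uv,z):
    K=np.array(info['camera_matrix']);R=np.array(info['R']);t=np.array(info['t'])
    d=(R.T@np.linalg.inv(K)@np.c_[uv,np.ones(len(uv))].T).T; c=-R.T@t
    return (c+d*((z-c[2])/d[:,2])[:,None])[:,:2]
E
python3 - <<'E'
from h import *
info,im=shot('top')
hsv=cv2.cvtColor(im,cv2.COLOR_RGB2HSV)
m=cv2.inRange(hsv,(22,150,120),(34,255,255)); m[:230]=0;m[335:]=0;m[:,:270]=0;m[:,420:]=0
m=cv2.morphologyEx(m,cv2.MORPH_OPEN,np.ones((5,5)))
c=max(cv2.findContours(m,0,2)[0],key=cv2.contourArea)[:,0].astype(float)
p=plane(info,c,52).astype(np.float32)
print('cover',cv2.minAreaRect(p))
g=(im.max(2)<70).astype(np.uint8)*255; g[:275]=0;g[305:]=0;g[:,:310]=0;g[:,385:]=0
c=max(cv2.findContours(g,0,2)[0],key=cv2.contourArea)[:,0].astype(float)
print('ridge',cv2.minAreaRect(plane(info,c,62).astype(np.float32)))
r=plane(info,np.array([[300,182],[280,307],[423,200],[409,326.]]),52); print(r.round(1).tolist())
for n in ['gas_box','cover_lip']:
    print(n,[(round(d['confidence'],2),world(info,d['at']).round(1)) for d in viewer.pinpoint(n,'top')[:1]])
for ph in (-.14,-.14+np.pi): print(kin.ik([365,265,130],down(ph)))
E
```

```text
cover ((425.2445373535156, 256.8536682128906), (205.12452697753906, 115.99617004394531), 82.37933349609375)
ridge ((408.27935791015625, 257.35089111328125), (96.87413024902344, 18.51996421813965), 82.32798767089844)
[[597.6, 340.7], [380.0, 369.1], [569.0, 125.8], [351.8, 153.9]]
gas_box [(0.56, array([419.9, 255.7,   0.6]))]
cover_lip []
[-1.24093458  0.28188793  0.625402    2.1793632  -0.24220304  0.74636693
 -2.16588982]
[-0.7359635   0.25531101  0.03835278  2.14963572 -0.0144109   0.73687731
  0.74261618]
```

The fit matches the given sizes (205 × 116 mm cover, yaw −7.5°, box centre about (421,256), cover about 4 mm open). Pushing the cover now.

```bash
cat >> h.py <<'E'
YAW=-0.132; BOX=np.array([421.,256.])
ex=np.array([np.cos(YAW),np.sin(YAW)]); ey=np.array([-ex[1],ex[0]])
def W(x,y,z): return np.r_[BOX+x*ex+y*ey,z]
def st():
    o=robot.observe(); d=o['tcp_pos'][:2]-BOX
    print(round(o['t'],2),'box xy',(d@ex).round(1),(d@ey).round(1),'z',round(o['tcp_pos'][2],1),'F',np.round(o['contact_force'],1))
    return o
E
python3 - <<'E'
from h import *
rv=down(YAW+np.pi)
grip(0.0)
robot.movep(W(-58,0,130),rv); st()
robot.servo_line(W(-58,0,59),feed=120); st()
for x in (-34,40,66,72): robot.servo_line(W(x,0,59),feed=90); st()
F0=None
for x in (74,76,78,80,82):
    robot.servo_line(W(x,0,59),feed=40); o=st()
    if np.dot(o['contact_force'][:2],ex)<-10: break
robot.servo_line(W(55,0,59),feed=150)
robot.servo_line(W(40,0,150),feed=200); st()
robot.servo_line(W(-90,0,260),feed=300); st()
for c in ['top','wrist']:
    info,im=shot(c,c+'2.png')
    for n in ['gas_box','cover_lip','red_mid','blue_mid']:
        for d in viewer.pinpoint(n,c)[:1]:
            w=world(info,d['at']);q=w[:2]-BOX
            print(c,n,round(d['confidence'],2),w.round(1),'box',(q@ex).round(1),(q@ey).round(1))
E
```

```text
3.55 box xy -57.9 1.4 z 130.4 F [ 0.5  0.  -0.4]
4.29 box xy -57.8 0.6 z 59.3 F [ 0.6  0.1 -0.2]
4.71 box xy -33.1 -0.1 z 59.2 F [-0.6 -0.5  0.4]
5.68 box xy 40.3 -0.0 z 59.1 F [-0.   0.8  0.1]
6.12 box xy 66.7 -0.1 z 59.0 F [-1.   0.5 -0.3]
6.38 box xy 72.4 0.0 z 59.1 F [ 0.4  0.2 -0.4]
6.62 box xy 73.9 0.0 z 59.0 F [-1.7  0.2  1.2]
6.88 box xy 75.3 0.0 z 58.9 F [-4.2  0.6  2.2]
7.12 box xy 75.3 0.0 z 58.9 F [-9.1  0.2  7.5]
7.38 box xy 75.5 0.0 z 58.8 F [-12.9   1.   10.7]
8.3 box xy 40.5 -0.4 z 149.6 F [-1.1 -0.  -0.9]
9.02 box xy -89.3 -0.6 z 258.8 F [-1.  -0.2 -0.3]
top gas_box 0.58 [419.4 258.3  -1.6] box -1.9 2.1
top cover_lip 0.79 [506.9 243.7  63.5] box 86.7 -0.8
top red_mid 0.67 [407.3 309.4  31. ] box -20.6 51.1
top blue_mid 0.82 [408.  309.   30.8] box -19.9 50.8
wrist gas_box 0.59 [423.7 259.4   1.6] box 2.2 3.8
wrist red_mid 0.59 [333.1 283.2  10.4] box -90.7 15.4
wrist blue_mid 0.91 [408.3 303.4  29.6] box -18.8 45.4
```

Run:
```python
import cv2,numpy as np
a=cv2.resize(cv2.imread('pics/top2.png')[170:350,240:460],None,fx=2.5,fy=2.5); b=cv2.imread('pics/wrist2.png')
cv2.imwrite('pics/t2.png',a);
```

```text
(no output)
```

View pics/t2.png

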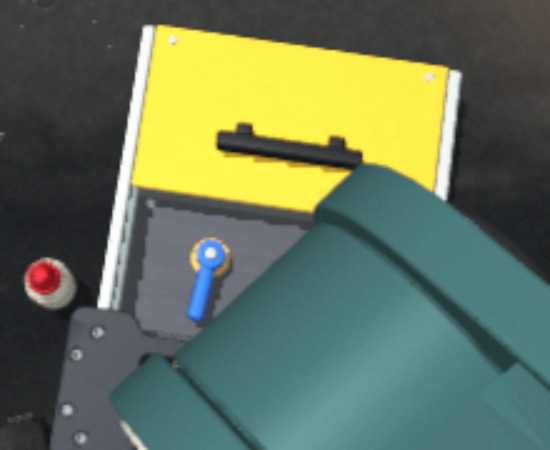

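View pics/wrist2.png

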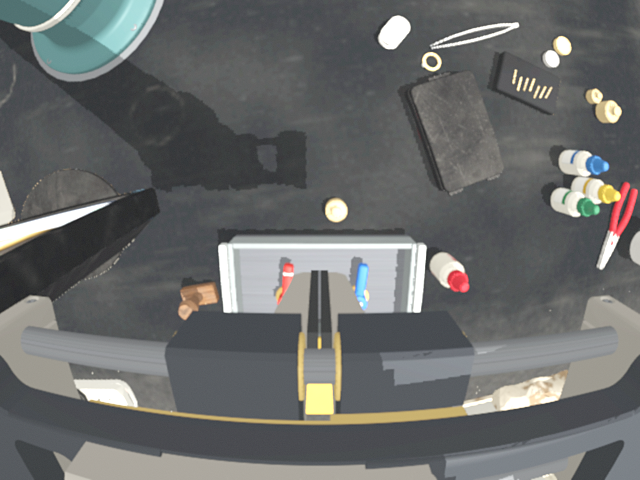

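Red is the right-hand handle: it shows with its white band at (287,270) in the wrist view, and blue is on the left at (360,285). The cover is at its stop with the ridge at the expected place. Now I'll push the red handle from its right side.

```bash
cat >> h.py <<'E'
BOX=np.array([422.,257.])
A=np.array([15.,-42.])
def arc(th,gap=0.,z=24,rad=34):
    u=np.array([-np.cos(th),np.sin(th)]);v=np.array([np.sin(th),np.cos(th)])
    c=A+rad*u-(15.5+gap)*v
    return W(*c,z), down(YAW+np.pi+np.pi/2-th)
E
python3 - <<'E'
from h import *
p,r=arc(0,12,110)
js=[kin.ik(*a) for a in (arc(0,12,110),arc(0,12),arc(.8),arc(1.6))]
print(np.round(js,2))
robot.movep(p,r); st()
p,r=arc(0,12); robot.servo_line(p,feed=120,rotation=r); o=st()
if abs(np.array(o['contact_force'])).max()>6: raise SystemExit('touch')
for th in (0,.25,.5,.75,1.0,1.25,1.45,1.52,1.57,1.60,1.63,1.66,1.69):
    p,r=arc(th); robot.servo_line(p,feed=60,rotation=r); print(th,end=' '); o=st()
    f=np.array(o['contact_force'][:2])
    if np.linalg.norm(f)>(12 if th>1.4 else 20): break
p,r=arc(th,14); robot.servo_line(p,feed=100,rotation=r); st()
p[2]=150; robot.servo_line(p,feed=200); 
robot.servo_line(W(-80,60,260),feed=300); st()
E
```

```text
[[-0.52  0.27 -0.01  2.19  0.01  0.68  2.48]
 [-0.48  0.45 -0.05  2.23  0.05  0.47  2.44]
 [-0.6   0.47  0.01  2.18 -0.01  0.49  1.62]
 [-0.63  0.5   0.04  2.11 -0.04  0.53  0.84]]
11.1 box xy -18.9 -69.2 z 110.3 F [-0.5  0.1  0.3]
11.97 box xy -18.7 -69.2 z 24.4 F [-0.2  0.3  0.5]
0 12.32 box xy -18.8 -56.7 z 24.4 F [0.7 0.4 0.6]
0.25 12.72 box xy -21.9 -48.6 z 24.0 F [-0.5  0.3 -0.1]
0.5 13.12 box xy -22.5 -39.5 z 23.9 F [-0.6 -0.9  1.3]
0.75 13.52 box xy -20.7 -30.2 z 23.9 F [-2.5 -0.4 -0.3]
1.0 13.92 box xy -16.5 -21.8 z 23.9 F [-0.6 -0.4 -0.7]
1.25 14.32 box xy -10.3 -14.7 z 24.0 F [-1.   0.5 -0.7]
1.45 14.67 box xy -4.4 -10.1 z 24.0 F [-0.8 -0.6 -0.6]
1.52 14.92 box xy -2.3 -8.8 z 24.1 F [-0.9 -0.4  0.2]
1.57 15.17 box xy -0.6 -8.0 z 24.0 F [-1.9  0.8  1.2]
1.6 15.42 box xy -0.0 -7.6 z 24.0 F [-3.8  1.4  1.9]
1.63 15.67 box xy 0.1 -7.3 z 23.9 F [-5.9  1.1  3.7]
1.66 15.92 box xy 0.1 -6.9 z 23.8 F [-7.7  1.   4.5]
1.69 16.17 box xy 0.1 -6.6 z 23.7 F [-10.    1.4   8. ]
16.46 box xy -9.6 -4.5 z 24.2 F [0.1 0.2 0.1]
17.88 box xy -80.0 58.7 z 258.4 F [-0.1  0.5 -0.7]
```

The finger stalled against the stop with the force rising. I'll move clear and check.

Run:
```python
from h import *
robot.goto_joints([-1.205, 0.468, -0.012, 1.603, 0.006, 1.071, -0.056]); st()
info,im=shot('top','top3.png')
for n in ['cover_lip','red_mid','blue_mid','acid_22_centre','weight_100_centre','stamp_centre']:
    for d in viewer.pinpoint(n,'top')[:1]:
        w=world(info,d['at']);q=w[:2]-BOX
        print(n,round(d['confidence'],2),w.round(1),'box',(q@ex).round(1),(q@ey).round(1))
cv2.imwrite('pics/t3.png',cv2.resize(im[170:350,240:460,::-1],None,fx=3,fy=3))
```

```text
18.98 box xy -204.9 313.5 z 213.5 F [-0.1 -0.5  0.1]
cover_lip 0.95 [511.7 243.7  61.6] box 90.7 -1.4
red_mid 0.79 [439.8 247.4  30.4] box 18.9 -7.2
blue_mid 0.52 [409.8 303.8  30.2] box -18.2 44.8
acid_22_centre 0.78 [419.2 405.6  42.5] box -22.4 147.0
weight_100_centre 0.64 [336.9 287.9  16.4] box -88.5 19.4
stamp_centre 0.94 [418.9 100.5  36.8] box 17.5 -155.6
```

View pics/t3.png

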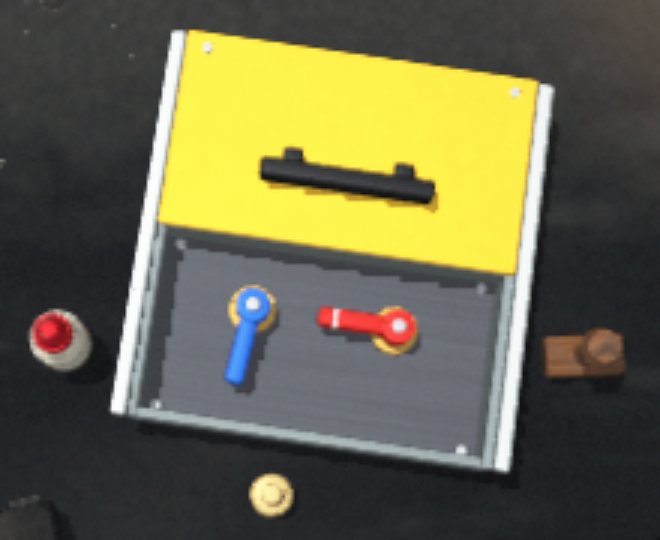

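The crop shows the cover fully back and the red handle, from (398,325) to (325,316), parallel to the box's edge, so it is shut. The blue handle, bottle, weight and stamp are unmoved.

```bash
python3 -c "
from h import *
print(robot.job_done())"
```

```text
the job is handed in; nothing more can be done
None
```

The cover is slid fully back to its stop and the red valve is pushed round to its stop and shut; the blue handle, bottle, weight and stamp were left as they stood, and the job was handed in at about 19 s.

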